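# Set and lock the hold-down stop on a canister lid

### The arm

A 6-joint arm with a two-finger parallel gripper is mounted at the origin on the work surface. World frame = base frame: x ahead of the robot, y to its left, z up, the work surface at z = 0. Lengths are in m, angles in rad, forces in N, time in s.
With the tool pointing down it reaches from about 0.375 to 0.975 m from the base axis. Payload 3.8 kg.
Tool frame: the origin (TCP) lies midway between the tips of the shut fingers; the grasp point (between the pads) lies 19 mm behind it; z points along the fingers, y is the line along which they close (so a half turn about z gives the same grasp; the last joint's range is limited). The gripper opens to 88 mm and grips with 3 to 60 N. Pads are 18 mm wide; open, the fingers measure 123 mm over their backs; the gripper's body (75 mm by 187 mm) begins 45 mm behind the grasp point.
Start: joints at [1.267, 0.264, 1.604, -0, 1.274, -0.037], TCP at [0.178, 0.651, 0.203] pointing down, gripper open.
Joint ranges: [-2.63, 2.63], [-0.94, 2.18], [0.31, 2.57], [-1.31, 4.45], [0, 2.66], [-2.55, 2.55]. Speed limits (rad/s): [2.57, 2.57, 3.14, 3.14, 3.14, 3.14].

### API

Orientations are given as a rotation vector (axis times angle).
In Python, from cell import manip, inverse_kinematics, cams, order gives the robot as it stands. Calls block until the motion is done:
- manip.move_pose(position, orientation): joint-space move of the TCP to a pose.
- manip.move_linear(position, rate=0.15, rot=None): straight line of the TCP; rot=None keeps the orientation; rate is the mean speed in m/s.
- manip.set_joints(angles): joint-space move.
- manip.set_gripper(opening, force=None): finger opening in m; force is the grip in N (None keeps the last); returns when the fingers have stopped.
- manip.dwell(seconds).
- inverse_kinematics(position, orientation): joint angles nearest the present ones, or None.
- manip.state(): the state.
- cams.capture(name): name is "scene" or "top" or "wrist"; returns a dict with "image" (420x560x3 uint8, blue, green, red), "z_map" (420x560 float32, m along the optical axis (not along the pixel's ray), 0 where there is no reading), "intrinsics" (3x3 intrinsics, pixels), "position" and "orientation" of the camera in the world; the wrist camera has in their place "T_tool_cam" (4x4, takes a point from camera to tool coordinates, whose origin is the TCP and whose axes are the flange's). Camera axes: x right, y down, z forward; pixel columns grow to the right and rows downward; lengths in m; the calibration is good to about 2 mm. A picture is of the moment at which its call begins: read the wrist's pose just before it.
A pose or a line that the arm cannot do raises manip.IKError and nothing moves.
- order.close_job(): hands the job in; it is judged then, once.
The state is a dict: "clock": time; "joint_pos": joint angles; "joint_velocities": joint speeds; "tau": joint torques, N m; "tool_pos": TCP position; "tcp_rot": TCP orientation; "contact_force": force on the tool from outside, world axes, zero at the start; "moment": the same for the moment, N m; "gripper_width": finger opening in m; "grasp_force": force on a finger pad.
Only numpy, scipy, OpenCV 4.12 (cv2) and the standard library are available. Lean on these libraries where they do the work, as an engineer would, in place of code of your own. Each camera call takes 0.05 s, during which the arm holds its last target. There are 200 camera calls.

### The job

Gently push the red-knobbed stop of the blue press down until its rubber pad rests with light pressure on the canister's lid, then swing the orange-handled clamp lever clockwise fully home so that the stop is locked there, still pressing. Do not lean hard on the lid, do not shift the canister, and leave the funnel, spoon and spice jar alone.

Things in the scene. Friction and masses are not known exactly. Their poses are not given: they have to be found in the camera images.
- press: Blue hold-down press screwed to the counter. Origin: underside of its base plate (x and y on the stop rod's axis), z up. Its y axis points from the rod to the post. Base plate 150 (x) x 240 (y) x 12 mm, y from -95 to 145. A round post (diameter 26) stands at y = 105 and carries a 40 mm wide arm along y from -25 to 130, z from 190 to 215 mm; the stop rod passes down through the arm at x = y = 0.
- stop_knob (a point): Centre of the top face of the red plastic knob (diameter 36 mm, 25 mm high) at the top of the stop rod, 155 mm above the underside of the pad at the rod's bottom end; 315 mm above the counter with the stop fully raised.
- stop_rod (a joint): How far the stop has been lowered, m: 0 raised, 0.072 lowest; the pad's underside is then 160 mm minus this above the counter. Friction holds the rod wherever it is left; about 5 N of downward push on the knob moves it while the pad touches nothing (all that comes on top of this goes into the lid), and it stays put when let go with up to about 10 N between pad and lid.
- stop_pad: Black rubber pad (diameter 36 mm, 12 mm thick) at the bottom end of the stop rod; origin at the centre of its underside. It gives way on a stiff spring of 10 N per mm for up to 3 mm, then is solid. About 5 N on the lid is a good setting (3 to 8 N is sound); more than 12 N could crack the glass.
- clamp_lever (a joint): Angle of the clamp lever on the press arm, rad: 0 open (lever points along the press's -x), turns clockwise seen from above, locked at its end stop at 1.5 (lever points along the press's +y); above 1.3 counts as home. Stiff: about 3 N sideways at the handle turns it; it stays where it is left. It starts between 0 and 0.35.
- clamp_handle (a point): Centre of the top of the clamp lever's upright orange handle, a round peg of diameter 16 mm and 38 mm high (from 223 to 261 mm above the counter), at the lever's free end, 65 mm from the pivot.
- clamp_pivot (a point): Vertical pivot axis of the clamp lever, on top of the press arm (215 mm above the counter), 45 mm from the stop rod axis towards the post. Hub diameter 26 mm, 17 mm high; the lever bar lies 222 to 230 mm above the counter.
- canister: Loose lidded glass canister, 0.6 kg, diameter 90 mm, glass 70 mm high, standing on the press base under the pad; origin at the centre of its underside (12 mm above the counter). Its bamboo stopper lid (diameter 94 mm, 14 mm thick, flat on top, on a 78 mm cork plug) is stuck in at a height that differs each time and is not measured: the lid's top is anywhere from 84 to 107 mm above the origin.
- funnel: Yellow plastic funnel standing mouth down on the counter, diameter 90 mm, 95 mm high; origin at the centre of its underside. Bystander.
- spoon: Bamboo spoon, 240 mm long, lying on the counter along its x axis, on the +x side of the press; origin under its middle. Bystander.
- spice_jar: Small spice jar with a steel cap, diameter 48 mm, 85 mm high, on the counter beside the post; origin at the centre of its underside. Bystander.
There are look-alikes about, which are no part of the job. There is more than one size of the canister; the job needs the smaller.

How it is judged:
On the way, in this order (a step that is already met when the one before it is completed fails the run):
1. with the clamp still open, the pad rests on the lid with 1.5 to 12 N (contact force between stop_pad and canister between 1.5 and 12 N and value of joint clamp_lever below 0.6 rad), for 0.2 s.
2. the clamp lever is swung home with the pad still pressing on the lid (contact force between stop_pad and canister between 1.5 and 12 N and value of joint clamp_lever above 1.3 rad), for 0.2 s.
At the end, for the whole second after the job is handed in: The pad presses on the canister's lid with 1.5 to 12 N, the clamp lever stands at 1.3 rad or more, the canister is at rest within 12 mm of its start, and funnel, spoon and spice jar are within 20 mm of theirs (all of step 2 and distance of canister from where it was at the start of the episode below 0.012 m and linear speed of canister below 0.02 m/s and distance of each of funnel, spoon, spice_jar from where it was at the start of the episode below 0.02 m); the robot touches nothing.
It fails at once if more than 12 N between the stop's pad and the canister (contact force between stop_pad and canister above 12 N).
It fails at once if the canister is shifted by 12 mm or more (distance of canister from where it was at the start of the episode above 0.012 m).
It fails at once if the funnel, spoon or spice jar is moved by 20 mm or more (distance of any of funnel, spoon, spice_jar from where it was at the start of the episode above 0.02 m).
It also fails if it takes over 48 s, if anything falls off the work surface, if the arm or the gripper's body presses on something with over 40 N, if the wrist force passes 120 N, or if a joint passes its speed limit or range.

## Working session

There is one attempt and no reset: what is moved stays moved. The work goes in short steps, each a Python script; the robot and the scene stay as the last script left them, time stands still between calls to the robot, and variables do not carry over. Pictures are saved under pics/ and viewed, at most 10 in all, crops included, and the job is handed in when it is done.

```bash
ls; mkdir -p pics; cat > h.py <<'E'
import numpy as np, cv2
from scipy.spatial.transform import Rotation as R
from cell import manip, inverse_kinematics, cams, order
def cloud(c):
    z=c["z_map"];K=c["intrinsics"];v,u=np.mgrid[:z.shape[0],:z.shape[1]]
    p=np.dstack([(u-K[0,2])/K[0,0]*z,(v-K[1,2])/K[1,1]*z,z])
    o=np.array(c["orientation"],float)
    M=R.from_rotvec(o).as_matrix() if o.size==3 else o.reshape(3,3)
    w=p@M.T+np.array(c["position"]); w[z==0]=np.nan
    return w
E
python3 - <<'E'
from h import *
import pickle
for n in("scene","top"):
    c=cams.capture(n);cv2.imwrite(f"pics/{n}1.png",c["image"]);pickle.dump(c,open(f"{n}.pkl","wb"));print(n,c["position"],c["orientation"],c["intrinsics"])
s=manip.state();print(s["clock"],s["tool_pos"],s["tcp_rot"],s["contact_force"])
E
```

```text
pics
scene [ 1.29971381 -0.14484595  0.83445706] [-1.87633946 -1.40165551  0.69637364] [[445.81096669   0.         284.77561413]
 [  0.         445.81096669 214.7389363 ]
 [  0.           0.           1.        ]]
top [0.46734932 0.0810068  1.04042702] [-2.17340934  2.20588127 -0.16164564] [[433.78130484   0.         274.41998901]
 [  0.         433.78130484 207.72280036]
 [  0.           0.           1.        ]]
0.1 [0.17776694 0.65045962 0.2015227 ] [-4.17775593e-01 -3.11338144e+00  3.04860568e-03] [ 0.51225613 -0.38191792  0.13244579]
```

View pics/scene1.png

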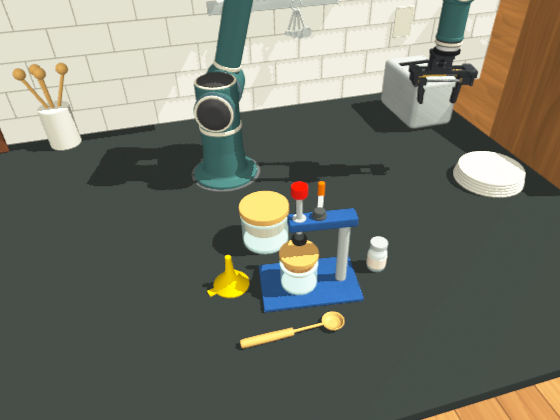

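View pics/top1.png

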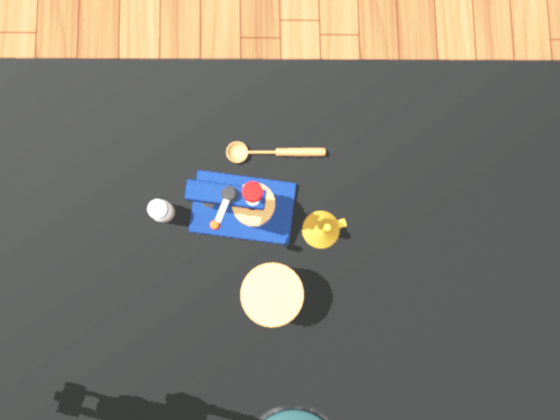

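The scene view shows two canisters: a small one at (299,267), on the press base under the pad, and a larger look-alike at (265,222), standing free. The small one under the pad is the one meant. In the top view the knob is at about (252,191), the pivot at (229,194) and the handle at (215,225). The enlarged crop below is to confirm this.

```bash
python3 - <<'E'
from h import *
import pickle
t=pickle.load(open("top.pkl","rb"));s=pickle.load(open("scene.pkl","rb"))
a=cv2.resize(t["image"][160:260,140:360],None,fx=3.5,fy=3.5,interpolation=cv2.INTER_CUBIC)[:290]
b=cv2.resize(s["image"][170:310,220:400],None,fx=2.2,fy=2.2,interpolation=cv2.INTER_CUBIC)[:305]
o=np.zeros((595,770,3),np.uint8);o[:a.shape[0],:a.shape[1]]=a;o[290:290+b.shape[0],:b.shape[1]]=b[:305]
cv2.imwrite("pics/crop.png",o)
for n,c in(("top",t),("scene",s)):
    w=cloud(c);hsv=cv2.cvtColor(c["image"],cv2.COLOR_BGR2HSV);H,S,V=cv2.split(hsv)
    z=w[...,2]
    red=((H<4)|(H>176))&(S>180)&(V>120)
    ora=(H>=5)&(H<14)&(S>190)&(V>120)
    blue=(H>100)&(H<125)&(S>150)
    m=red&(z>.3);print(n,"knob",m.sum(),np.nanmedian(w[m],0), np.nanmin(w[m],0),np.nanmax(w[m],0))
    m=ora&(z>.2)&(z<.3);print("handle",m.sum(),np.nanmedian(w[m],0),np.nanmin(w[m],0),np.nanmax(w[m],0))
    m=blue&(z>.2)&(z<.23);r=cv2.minAreaRect(w[m][:,:2].astype(np.float32)*1000);print("arm",r)
    m=blue&(z<.03)&(z>.0);r=cv2.minAreaRect(w[m][:,:2].astype(np.float32)*1000);print("base",r)
    m=(z>.08)&(z<.14)&(H>8)&(H<25)&(S>60)
    for lab,msk in (("lid",m),):
        nn,L,st,ce=cv2.connectedComponentsWithStats(m.astype(np.uint8))
        for i in range(1,nn):
            if st[i,4]>60: 
                q=w[L==i];print("lid",ce[i],st[i,4],np.nanmedian(q,0),cv2.minEnclosingCircle(q[:,:2].astype(np.float32)*1000))
E
```

```text
return np.nanmean(a, axis, out=out, keepdims=keepdims)
Traceback (most recent call last):
ValueError: zero-size array to reduction operation fmin which has no identity
```

View pics/crop.png

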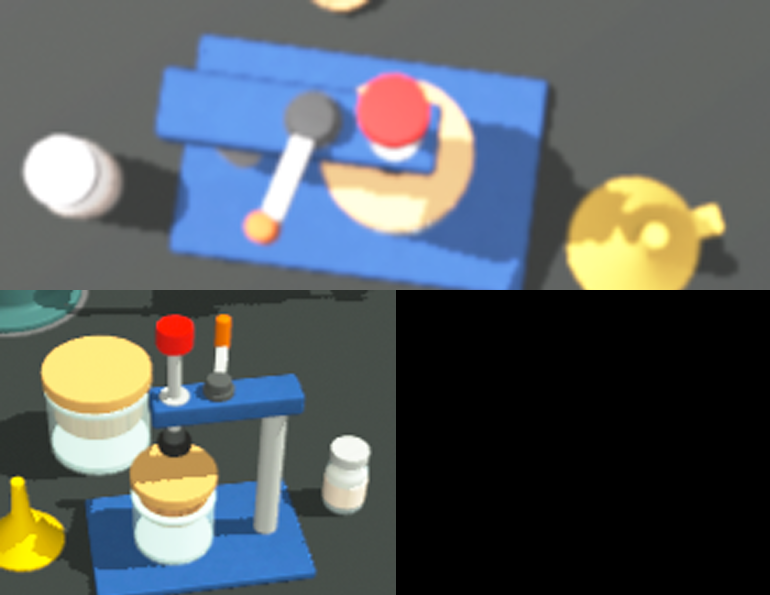

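The crop confirms it: the smaller canister is under the pad. Crop centres map to top-image pixels knob (252.6,191.4), pivot (229.4,193.7) and handle (214.9,224.9). I'll intersect those pixel rays with the known heights and cross-check against depth.

```bash
cat >> h.py <<'E'
def ray(c,u,v,z):
    K=c["intrinsics"];d=R.from_rotvec(c["orientation"]).as_matrix()@np.linalg.solve(K,[u,v,1.]);p=np.array(c["position"])
    return p+d*(z-p[2])/d[2]
E
python3 - <<'E'
from h import *
import pickle
t=pickle.load(open("top.pkl","rb"));s=pickle.load(open("scene.pkl","rb"))
w=cloud(t);ws=cloud(s)
for n,u,v,z in(("knob",252.6,191.4,.315),("pivot",229.4,193.7,.232),("handle",214.9,224.9,.261)):
    print(n,ray(t,u,v,z),w[int(v),int(u)])
# scene crop pixels: knob top (175,325)->, handle top (223,318)
f=lambda x,y:(220+x/2.2,170+(y-290)/2.2)
for n,x,y,z in(("knob",175,323,.315),("handle",223,318,.261),("pivot",218,378,.232)):
    u,v=f(x,y);print(n,u,v,ray(s,u,v,z),ws[int(v),int(u)])
H=cv2.cvtColor(s["image"],cv2.COLOR_BGR2HSV)[...,0];S=cv2.cvtColor(s["image"],cv2.COLOR_BGR2HSV)[...,1]
for n,c,wl in (("t",t,w),("s",s,ws)):
    h=cv2.cvtColor(c["image"],cv2.COLOR_BGR2HSV);b=(h[...,0]>100)&(h[...,0]<125)&(h[...,1]>120)
    for lo,hi in((.2,.225),(.005,.02)):
        q=wl[b&(wl[...,2]>lo)&(wl[...,2]<hi)]; print(n,lo,len(q), cv2.minAreaRect(q[:,:2].astype(np.float32)*1000) if len(q)>9 else 0)
for u,v in((243,214),(250,220),(262,212)): print("lid",w[v,u])
for u,v in((299,250),(290,258),(310,258)): print("lid s",ws[v,u])
print("spice",w[210,161],"funnel",w[228,326],"big lid",w[295,272])
E
```

```text
knob [0.56989989 0.08403159 0.315     ] [0.57212285 0.0850933  0.30423868]
pivot [0.57775725 0.12782733 0.232     ] [0.5790955  0.12856844 0.23194697]
handle [0.51775494 0.15237114 0.261     ] [0.51929569 0.15383528 0.26242815]
knob 299.5454545454545 185.0 [0.58478382 0.08177711 0.315     ] [0.57189174 0.0846761  0.30587958]
handle 321.3636363636364 182.72727272727272 [0.51667699 0.155167   0.261     ] [0.51522543 0.15477333 0.26212492]
pivot 319.09090909090907 210.0 [0.57514727 0.13001784 0.232     ] [0.57880383 0.12841916 0.23508932]
t 0.2 1005 ((581.0776977539062, 138.1561279296875), (152.79287719726562, 40.45421600341797), 81.71175384521484)
t 0.005 3405 ((576.7695922851562, 109.43071746826172), (239.94850158691406, 149.60781860351562), 81.6722183227539)
s 0.2 890 ((580.1458740234375, 135.28680419921875), (153.60324096679688, 41.8756103515625), 82.22161865234375)
s 0.005 2994 ((575.94189453125, 108.88665771484375), (239.67994689941406, 152.075439453125), 81.60719299316406)
lid [0.54979335 0.10597327 0.11353203]
lid [0.53677175 0.09117015 0.11278842]
lid [0.55363507 0.06525145 0.11276502]
lid s [0.5678854  0.08635043 0.11772337]
lid s [0.58574305 0.05900563 0.11599541]
lid s [0.60124895 0.10235428 0.11804953]
spice [0.56374372 0.2863548  0.08244581] funnel [ 0.51815675 -0.07476596  0.09598875] big lid [0.37840517 0.04694432 0.12016639]
```

The knob top is at z≈0.305, so the stop already sits about 10 mm down, and the lid top is at about 0.113–0.118. From the rod axis (0.572,0.085), y_p≈(0.144,0.990) and the pivot (0.5785,0.1295), the lever starts at about 0.23 rad. Next I check reachability and approach the knob.

```bash
cat >> h.py <<'E'
yp=np.array([.144,.9896]);xp=np.array([.9896,-.144]);rod=np.array([.5722,.085]);piv=rod+.045*yp
def hpos(a): return piv+.065*(-np.cos(a)*xp+np.sin(a)*yp)
def rot(a,sg):
    t=sg*(np.sin(a)*xp+np.cos(a)*yp);y=np.array([t[0],t[1],0]);z=np.array([0,0,-1.])
    return R.from_matrix(np.column_stack([np.cross(y,z),y,z])).as_rotvec()
def fz(): 
    return manip.state()["contact_force"][2]
E
python3 - <<'E'
from h import *
for sg in(1,-1):
    for a in(.23,.8,1.45):
        print(sg,a,np.round(hpos(a),3),np.round(inverse_kinematics(list(hpos(a))+[.236],rot(a,sg)),2))
best=max((1,-1),key=lambda sg:-max(abs(inverse_kinematics(list(hpos(a))+[.236],rot(a,sg))[5]) for a in(.23,1.45)))
print(best)
manip.set_gripper(0.0,20)
manip.move_pose(list(rod)+[.345],rot(.23,best))
s=manip.state();print(s["clock"],s["tool_pos"],s["contact_force"])
t0=s["clock"];manip.move_linear(list(rod)+[.312],rate=.06)
s=manip.state();print(s["clock"],s["tool_pos"],s["contact_force"])
c=cams.capture("scene");cv2.imwrite("pics/s2.png",cv2.resize(c["image"][120:300,200:420],None,fx=3,fy=3))
E
```

```text
1 0.23 [0.518 0.153] [ 0.24 -0.01  1.85 -0.    1.3  -0.95]
1 0.8 [0.541 0.182] [ 0.28  0.05  1.79 -0.    1.3  -0.34]
1 1.45 [0.58  0.195] [ 0.28  0.13  1.7  -0.    1.31  0.31]
-1 0.23 [0.518 0.153] [ 0.24 -0.01  1.85 -0.    1.3   2.19]Traceback (most recent call last):
  File "<stdin>", line 4, in <module>
    return _wrapfunc(a, 'round', decimals=decimals, out=out)
    return _wrapit(obj, method, *args, **kwds)
    result = getattr(arr, method)(*args, **kwds)
TypeError: unsupported operand type(s) for *: 'NoneType' and 'float'
```

Sign +1 works over the whole swing, so I'll use it.

```bash
python3 - <<'E'
from h import *
manip.set_gripper(0.0,20)
manip.move_pose(list(rod)+[.345],rot(.23,1))
s=manip.state();print(s["clock"],s["tool_pos"],s["contact_force"])
manip.move_linear(list(rod)+[.312],rate=.06)
s=manip.state();print(s["clock"],s["tool_pos"],s["contact_force"])
c=cams.capture("scene");cv2.imwrite("pics/s2.png",cv2.resize(c["image"][120:300,200:420],None,fx=3,fy=3))
E
```

```text
3.9 [0.57204594 0.0858185  0.34466453] [ 0.83022976  0.38610023 -0.49798348]
4.6 [0.57220935 0.08495216 0.31193387] [ 0.10429345 -0.6770926  -0.10041824]
```

View pics/s2.png

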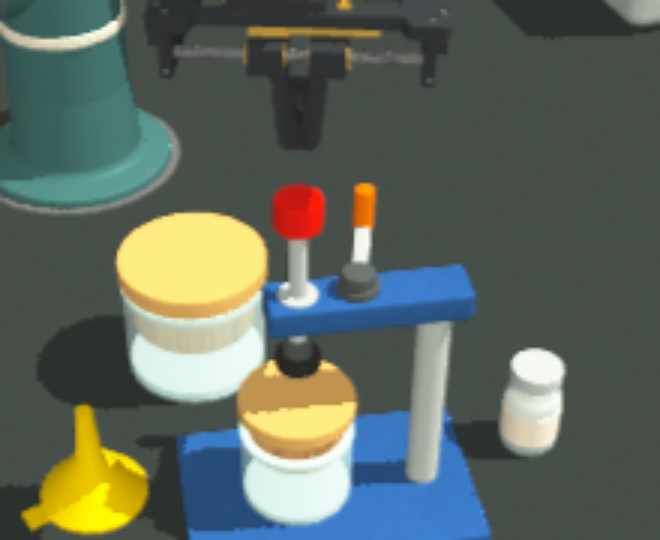

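The fingertips show at crop (300,148) and the knob top at (299,192). That gap looks larger than the 7 mm expected, so I'll check by projection.

```bash
python3 - <<'E'
from h import *
import pickle
s=pickle.load(open("scene.pkl","rb"));c=cams.capture("scene");w=cloud(c)
def proj(c,p):
    q=R.from_rotvec(c["orientation"]).as_matrix().T@(np.array(p)-c["position"]);q=c["intrinsics"]@(q/q[2]);return q[:2]
for z in (.312,.305,.28): 
    q=proj(c,[.5722,.085,z]);print(z,q,(q-[200,120])*3)
print(c["position"],c["orientation"],manip.state()["tool_pos"])
for v in range(150,215,4): print(v,np.round(w[v,300],3),c["image"][v,300])
t=cams.capture("top");wt=cloud(t);
for v in range(170,215,4): print(v,np.round(wt[v,252],3),t["image"][v,252])
E
```

```text
0.312 [299.20045464 182.61565072] [297.60136392 187.84695215]
0.305 [299.19237659 185.40290301] [297.57712976 196.20870902]
0.28 [299.16413671 195.14679601] [297.49241012 225.44038802]
[ 1.29971381 -0.14484595  0.83445706] [-1.87633946 -1.40165551  0.69637364] [0.57250023 0.08499997 0.31258014]
150 [0.581 0.084 0.394] [43 43 44]
154 [0.581 0.084 0.386] [48 49 48]
158 [0.58  0.084 0.376] [38 39 38]
162 [0.581 0.084 0.367] [43 42 43]
166 [0.582 0.084 0.358] [42 43 43]
170 [0.073 0.245 0.005] [69 73 67]
174 [0.09 0.24 0.  ] [74 79 72]
178 [0.119 0.231 0.005] [73 78 71]
182 [0.559 0.091 0.303] [ 24  31 187]
186 [0.575 0.086 0.305] [ 15  24 198]
190 [0.588 0.082 0.305] [ 17  26 219]
194 [0.588 0.082 0.294] [ 16  26 218]
198 [0.588 0.082 0.285] [ 16  26 219]
202 [0.578 0.085 0.266] [163 172 168]
206 [0.578 0.085 0.255] [185 196 190]
210 [0.577 0.086 0.244] [185 195 189]
214 [0.575 0.086 0.231] [186 196 191]
170 [0.534 0.083 0.693] [79 78 57]
174 [0.539 0.083 0.65 ] [116 115  86]
178 [0.536 0.083 0.646] [85 84 75]
182 [0.538 0.083 0.605] [74 73 54]
186 [0.538 0.084 0.579] [73 73 54]
190 [0.538 0.084 0.552] [97 97 70]
194 [0.539 0.084 0.51 ] [130 138 147]
198 [0.543 0.084 0.437] [84 78 80]
202 [0.538 0.085 0.435] [90 85 87]
206 [0.556 0.086 0.214] [230 170 137]
210 [0.558 0.087 0.113] [122 167 213]
214 [0.55  0.087 0.113] [149 207 243]
```

The visible tips sit at z≈0.35 although the reported TCP is at 0.312. Before descending I'll check the gripper state and the initial image for the same offset.

```bash
python3 - <<'E'
from h import *
import pickle
s=manip.state();print(s["gripper_width"],s["grasp_force"],s["tcp_rot"],rot(.23,1),s["joint_pos"],s["clock"])
M=R.from_rotvec(s["tcp_rot"]).as_matrix();print(M.round(3))
c=pickle.load(open("scene.pkl","rb"));w=cloud(c)
m=(abs(w[...,0]-.178)<.1)&(abs(w[...,1]-.651)<.1)&(w[...,2]>.1);q=w[m];print("init lowest pts",len(q),np.sort(q[:,2])[:60:6])
wc=cams.capture("wrist");print(wc["T_tool_cam"].round(3));
cv2.imwrite("pics/w1.png",wc["image"]);z=wc["z_map"];np.set_printoptions(linewidth=150);print(z[::60,::70].round(3))
c=cams.capture("scene");w=cloud(c);q=w[(abs(w[...,0]-.572)<.03)&(abs(w[...,1]-.085)<.03)&(w[...,2]>.315)];print("tip",np.sort(q[:,2])[:60:6])
E
```

```text
0.0006143051878942038 0.0 [5.84706022e-01 3.08563778e+00 4.70658313e-04] [0.58483027 3.08667749 0.        ] [ 1.04345706e-01  3.24368121e-02  1.66807390e+00 -1.33727178e-05
  1.43999525e+00 -1.09190421e+00] 4.75
[[-0.931  0.366  0.001]
 [ 0.366  0.931  0.   ]
 [-0.001  0.    -1.   ]]
init lowest pts 3191 [0.2406848  0.24373313 0.24464358 0.24554813 0.24870676 0.25033915
 0.25154571 0.25198573 0.25443366 0.25576308]
[[-0.    -0.953 -0.304  0.079]
 [ 1.    -0.    -0.     0.   ]
 [ 0.    -0.304  0.953 -0.182]
 [ 0.     0.     0.     1.   ]]
[[0.435 0.435 0.33  0.329 0.435 0.435 0.436 0.436]
 [0.458 0.457 0.346 0.346 0.456 0.456 0.457 0.456]
 [0.479 0.479 0.48  0.469 0.47  0.468 0.48  0.479]
 [0.506 0.506 0.407 0.508 0.284 0.281 0.286 0.505]
 [0.535 0.537 0.535 0.536 0.208 0.537 0.536 0.536]
 [0.567 0.568 0.568 0.08  0.154 0.08  0.567 0.567]
 [0.079 0.079 0.071 0.072 0.079 0.07  0.071 0.078]]
tip [0.35027716 0.35242025 0.35362196 0.35502445 0.35590117 0.35699235 0.35827022 0.35907338 0.35990781 0.36100696]
```

View pics/w1.png

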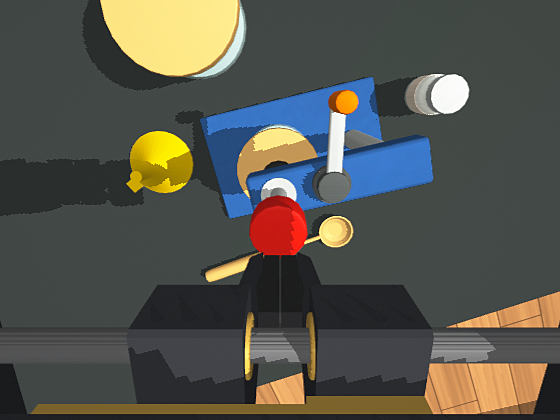

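The wrist view shows the closed fingertips at (280,255) directly over the red knob at (278,228). The initial image has the same offset, so the physical tips end about 38 mm above the reported TCP. I'll let contact force fix the real height.

```bash
cat >> h.py <<'E'
def favg(n=3):
    v=[]
    for _ in range(n): manip.dwell(.02); v.append(fz())
    return float(np.mean(v))
E
python3 - <<'E'
from h import *
b=favg(5);print("base",b)
z=manip.state()["tool_pos"][2]
# 1) find the knob
while z>.25:
    z-=.0025 if z<.285 or z>.309 else .004
    manip.move_linear(list(rod)+[z],rate=.04)
    f=favg(2)-b
    if f>2.5: break
s=manip.state();print("contact cmd",z,s["tool_pos"],f,s["clock"])
E
```

```text
base -0.3308890343357195
contact cmd 0.263418354367298 [0.5723977  0.08501943 0.26380052] 3.8683474843985173 9.4667
```

Contact came at TCP z≈0.265, which puts the tips about 40 mm above the reported TCP. Now lower the stop: 24 mm quickly, then in fine steps.

```bash
python3 - <<'E'
from h import *
b=-.33; z0=.2655; z=.2634; free=[]
for dz in (.006,.006,.006,.005):
    z-=dz; manip.move_linear(list(rod)+[z],rate=.025); f=favg(2)-b; free.append(f)
    print(round(z,4),round(manip.state()["tool_pos"][2],4),round(f,2))
    if f>8: raise SystemExit
for i in range(45):
    z-=.0004; manip.move_linear(list(rod)+[z],rate=.02); f=favg(2)-b
    F=np.median(free); print(round(z,4),round(manip.state()["tool_pos"][2],5),round(f,2),round(manip.state()["clock"],2))
    if f>F+2.0:
        break
    free.append(f)
print(F)
E
```

```text
0.2574 0.2573 2.57
0.2514 0.2512 2.15
0.2454 0.2452 2.45
0.2404 0.2402 2.92
0.24 0.24016 4.47 11.41
0.2396 0.23986 4.83 11.69
2.5679657140252576
```

That rise is just rod friction settling near 5 N in small steps. I'll continue with a 7.5 N stop.

```bash
python3 - <<'E'
from h import *
b=-.33; z=.2396
for i in range(50):
    z-=.0004; manip.move_linear(list(rod)+[z],rate=.02); f=favg(2)-b
    s=manip.state();print(round(z,4),round(s["tool_pos"][2],5),round(f,2),round(s["clock"],2))
    if f>7.3 : break
E
```

```text
0.2392 0.23924 4.88 11.97
0.2388 0.23873 4.55 12.26
0.2384 0.23835 4.15 12.54
0.238 0.23796 4.44 12.82
0.2376 0.23758 5.08 13.11
0.2372 0.23718 5.57 13.39
0.2368 0.23676 4.79 13.68
0.2364 0.23637 5.25 13.96
0.236 0.23597 5.13 14.24
0.2356 0.23556 4.72 14.53
0.2352 0.23518 4.37 14.81
0.2348 0.23476 4.11 15.09
0.2344 0.23438 4.66 15.38
0.234 0.23399 4.76 15.66
0.2336 0.23359 4.69 15.94
0.2332 0.23318 5.01 16.23
0.2328 0.23295 5.14 16.51
0.2324 0.23283 6.38 16.79
0.232 0.23276 8.23 17.07
```

The pad is on the lid with friction at about 4.8 N, so pad force is about 3.4 N. Bring the push to about 9.8 N (about 5 N on the lid), hold, then look after retreating.

```bash
python3 - <<'E'
from h import *
b=-.33; z=.232
for i in range(5):
    z-=.0002; manip.move_linear(list(rod)+[z],rate=.02); f=favg(4)-b
    print(round(z,4),manip.state()["tool_pos"][2],round(f,2))
    if f>9.3: break
manip.dwell(.25);print(favg(4)-b)
manip.move_linear(list(rod)+[.27],rate=.1)
# above the handle: tips at z .30, gripper open 40 mm
manip.set_gripper(.045,8)
manip.move_pose(list(hpos(.23))+[.245],rot(.23,1))
s=manip.state();print(s["clock"],s["tool_pos"],s["gripper_width"])
c=cams.capture("wrist");t=cams.capture("scene")
a=cv2.resize(c["image"],(400,300));d=cv2.resize(t["image"][120:300,180:420],(400,300));cv2.imwrite("pics/h1.png",np.hstack([a,d]))
E
```

```text
0.2318 0.23271852668356613 8.21
0.2316 0.2326607709228099 9.0
0.2314 0.2326298908109331 9.26
0.2312 0.2325931263853132 9.72
9.521122397815224
20.4417 [0.51760489 0.15389279 0.24485046] 0.04510695055406704
```

View pics/h1.png

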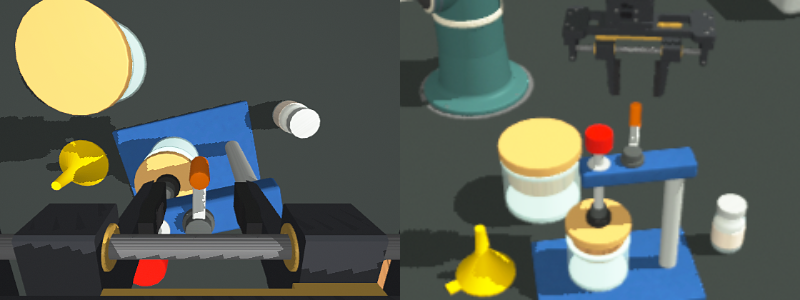

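The wrist half shows the handle at (200,172), centred between the fingers at (150,205) and (248,205). The pad is seated on the lid in the right half. Now cage the handle and swing the lever along its arc.

```bash
python3 - <<'E'
from h import *
manip.move_linear(list(hpos(.23))+[.203],rate=.08)
manip.set_gripper(.020,8)
s=manip.state();print(s["clock"],s["gripper_width"],s["contact_force"])
for a in np.linspace(.23,1.47,11)[1:]:
    manip.move_linear(list(hpos(a))+[.203],rate=.05,rot=rot(a,1))
    s=manip.state();print(round(a,2),s["tool_pos"].round(4),np.round(s["contact_force"],1),s["clock"])
    if np.linalg.norm(s["contact_force"])>20: break
E
```

```text
21.7583 0.020175430887273152 [0.78971042 0.41659389 0.2601477 ]
0.35 [0.5216 0.1606 0.203 ] [-0.9  0.2  1.3] 22.0667
0.48 [0.5259 0.1674 0.2029] [ 1.1 -1.4  1. ] 22.375
0.6 [0.5309 0.1737 0.2029] [ 0.6 -0.9  0.4] 22.6833
0.73 [0.5366 0.1793 0.2029] [-0.1 -0.6  0.3] 22.9917
0.85 [0.5431 0.1841 0.2029] [-0.7 -0.6  1. ] 23.3
0.97 [0.5501 0.1881 0.2029] [-0.5  0.1 -0.5] 23.6083
1.1 [0.5576 0.1912 0.2029] [-0.6 -1.7 -0.5] 23.9167
1.22 [0.5654 0.1933 0.203 ] [-1.3 -0.7 -0.3] 24.225
1.35 [0.5734 0.1945 0.203 ] [-0.8 -0.9 -0.1] 24.5333
1.47 [0.5815 0.1946 0.203 ] [-0.8  0.4 -0.5] 24.8417
```

```bash
python3 - <<'E'
from h import *
s=manip.state();p=s["tool_pos"]
c=cams.capture("wrist")
manip.set_gripper(.045)
manip.move_linear([p[0],p[1],.30],rate=.1)
manip.move_pose([.42,.40,.33],rot(1.47,1))
print(manip.state()["clock"])
t=cams.capture("top");s=cams.capture("scene")
w=cloud(t);ws=cloud(s)
a=cv2.resize(t["image"][160:260,140:360],(400,182),interpolation=cv2.INTER_CUBIC);d=cv2.resize(s["image"][150:330,180:420],(400,300))
o=np.zeros((300,800,3),np.uint8);o[:182,:400]=a;o[:,400:]=d;cv2.imwrite("pics/e.png",o)
E
```

```text
27.575
```

View pics/e.png

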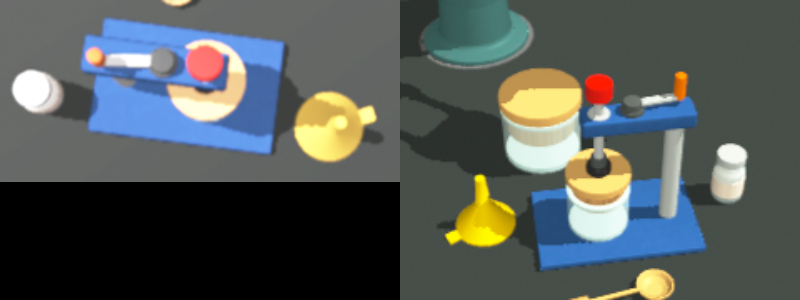

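The handle is now at top pixel (191.7,190.8), and the lever lies along the arm. Checking its angle before I hand in.

```bash
python3 - <<'E'
from h import *
import pickle
t=pickle.load(open("top.pkl","rb"))
r=(ray(t,191.7,190.8,.261)-ray(t,229.6,193.9,.232))[:2]
a=np.arctan2(r@yp,-(r@xp));print(r,np.linalg.norm(r),a)
if a>1.38: print(order.close_job(),manip.state()["clock"])
E
```

```text
[0.00243761 0.06627328] 0.06631809182686245 1.4630617569081237
the job is handed in; nothing more can be done
the job is handed in; nothing more can be done
```

The job is handed in: the pad was set on the lid at an estimated 5 N (from the wrist push), the clamp lever was measured at about 1.46 rad, and the final pictures show the canister and bystanders undisturbed, but no verdict was returned.

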